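Fit the light shield to the microscope and hold it home

ROBOT

A 7-joint arm with a two-finger parallel gripper is mounted at the origin on the work surface. World frame = base frame: x ahead of the robot, y to its left, z up, the work surface at z = 0. Lengths are in mm, angles in rad, forces in N, time in s.
With the tool pointing down it reaches from about 350 to 900 mm from the base axis. Payload 8.1 kg.
Tool frame: the origin (TCP) lies between the finger pads; the fingertips stand 14 mm ahead of it and the grasp point (between the pads) lies 5 mm behind it (robot.tip_reach is the distance from the TCP to the fingertips, in mm); z points along the fingers, y is the direction in which the jaws open and shut (so a half turn about z gives the same grasp; the last joint's range is limited). The gripper opens to 85 mm and grips with 20 to 120 N. Pads are 22 mm wide; open, the fingers measure 114 mm over their backs; the gripper's body (76 mm by 85 mm) begins 54 mm behind the grasp point. The pads swing forward as they close: fully open they stand 13 mm farther back than shut.
Start: joints at [1.072, 0.434, 0.025, 1.573, -0.012, 1.134, -0.075], TCP at [240.945, -576.703, 245.323] pointing down, gripper open.
Joint ranges: [-2.62, 2.62], [-0.44, 2.09], [-1.27, 1.32], [0.08, 2.57], [-1.32, 4.46], [0.12, 2], [-2.74, 2.74]. Speed limits (rad/s): [2.22, 2.22, 3.01, 3.01, 3.14, 3.14, 3.14].

INTERFACE

Orientations are given as [roll, pitch, yaw] about the fixed x, y, z axes, in that order (R = Rz(yaw) Ry(pitch) Rx(roll)).
In Python, from plant import status, optics, robot, finder gives the robot as it stands. The module is installed in compiled form; this text tells all that it offers.
- The arm moves only by the shell command python3 -m creep 'ROWS' [OPENING]. ROWS is JSON, a list that holds one entry, the list of rows, each a list of 4 numbers: the shift along the world's x, y, z in m, then the turn about the world's z in degrees. In form: [[[tx, ty, tz, turn], ...]]. A call has 1 to 8 rows; each row is the pose to reach, as a shift and turn from the pose measured when the call began; what a row does not reach only later rows make up. A row lasts 1/10 s, in which the tool goes at most 50 mm and 8.59 degrees, less where a joint would pass 70% of its speed; a pose out of reach is approached as far as the arm can. A call with a gripper value outside its range is refused whole. OPENING is the finger opening in m, from 0 to 0.0854, set as the call begins (- or left out, the last holds). The fingers move at their own pace and stop on an object; the grip force is fixed at half the most. Time passes only in rows, so rows that repeat a pose let the fingers close. It gives the time, the measured TCP pose, the force and the opening at its end, in the units of the state.
- status.get_obs(): the state, without advancing time (a new reading comes with each control period).
- optics.snapshot(name): name is "scene" or "top" or "wrist"; returns (picture, depth): 400x640x3 uint8, blue, green, red; 400x640 float32, mm along the optical axis (not along the pixel's ray), 0 where there is no reading.
- optics.get_calibration(name): a dict with "fx", "fy", "cx", "cy" (pixels), "R" (3x3) and "t" (3): a world point X has camera coordinates R X + t. Camera axes: x right, y down, z forward; pixel columns grow to the right and rows downward; lengths in mm; the calibration is good to about 2 mm. A picture is of the moment at which its call begins: read the wrist's pose just before it. get_calibration takes no time and is no camera call; for the wrist camera it gives the pose at the moment of the call.
- robot.finish_job(): hands the job in, once; it reports no verdict.
Trained networks look in the newest picture that a camera, given by its name, has taken for a name from the list of things; names that differ only in an ending like _2 or _b are one class to them, and where a whole thing is asked for, a point or a joint stands for the part that bears it (a point fixed in the world has none). Each returns a list of dicts, best first, with "conf" (0 to 1); they miss things now and then, are a little off and sometimes report something else, mostly with a low value. They report only what shows in the picture. A call takes as long as a camera call. They do not tell look-alikes from the thing itself.
- finder.spot_in(thing, camera): "at" ([x, y, z] in mm, in world coordinates, good to about 4 mm: the middle of the surface that is visible of it).
The state is a dict: "t": time; "qpos": joint angles; "joint_vel": joint speeds; "tau": joint torques, N m; "tcp_pos": TCP position; "tool_rot": TCP orientation; "force": force on the tool from outside, world axes, zero at the start; "ft_torque": the same for the moment, N m; "width": finger opening in mm.
Only numpy, scipy, OpenCV 4.12 (cv2) and the standard library are available. Lean on these libraries where they do the work, as an engineer would, in place of code of your own. Each camera call takes 0.05 s, during which the arm holds its last target. There are 200 camera calls.

TASK

Put the microscope in its safe state and fit its light shield: on the control pad press the red key and then the blue key, one at a time, each fully down and let up again, and do not press the green one. Then lift the orange light shield out of its white stand and push it straight down behind the lip at the front edge of the microscope stage until it is fully home on its spring seat, firmly but without forcing it. Finish while still holding the shield, pressed fully home (it springs up if let go), with everything else left where it stood.

Things in the scene. Friction and masses are not known exactly. Their poses are not given: they have to be found in the camera images.
- red_key_top (a point): centre of the top (34 mm above the bench when up) of the red round key (28 mm across) on the cream control pad (85 x 175 x 12 mm, fixed to the bench). Three keys stand in a row 52 mm apart, in any order; each is pressed straight down
- blue_key_top (a point): centre of the top of the blue key, same size
- green_key_top (a point): centre of the top of the green key, same size; it must not be pressed
- red_key (a joint): travel of the red key, m: 0 up, 0.006 fully down (takes 5 N); springs back
- blue_key (a joint): travel of the blue key, same
- green_key (a joint): travel of the green key, same
- shield: loose orange upright plate, 60 mm wide (its y) x 6 mm thick (its x) x 95 mm tall (its z), about 90 g, the same either way round. Its top 22 mm (73 to 95 mm up) is a black grip rib, 14 mm thick along x and 44 mm wide along y, to be pinched from above across its thickness. Origin: centre of the underside. It stands upright in its stand
- stand: white plastic stand fixed to the bench, foot 80 x 110 x 6 mm, with a pocket for the shield 11 mm (x) by 63 mm (y), floor 6.5 mm and rim 34 mm above the bench: lift the shield at least 30 mm to clear it. Origin: underside centre
- scope: cream and black inverted microscope, fixed. Origin: on the bench below the middle of its shield slot; x points from the slot back into the machine, y along the slot towards its tower. Black stage, top 130 mm up, x 14 to 190 mm, y -80 to 80 mm; the slot is at its front edge behind a cream lip. Tower (eyepieces, lamp head, up to 395 mm high) begins at y = 150 mm
- slot_home (a point): where the centre of the shield's underside is when fully home: in the middle of the slot, 88 mm above the bench, axes as the microscope's (the shield's y lies along the slot). Home, the shield's top edge is 53 mm above the stage
- slot_mouth (a point): middle of the slot's mouth, 130 mm above the bench, 42 mm above slot_home. The slot is 10 mm wide across (microscope's x) and 80 mm long (its y), closed by a cheek at each end; sides straight up to 124 mm above the bench, then the lip's top edge flares outwards to 133 mm as a lead-in
- seat (a joint): travel of the steel spring seat in the slot floor, m: 0 up (its top 96 mm above the bench), 0.008 bottomed on its hard stop. It pushes back with 5 N as it starts to move, 11 N at full travel. The weight of the shield alone does not move it
- dish: clear petri dish with a pink filling, 72 mm across, 14 mm high, lying on the stage behind the slot; leave alone. Origin: underside centre
- bottle: amber bottle, 64 mm across, 150 mm tall; leave alone. Origin: underside centre
- jar: yellow jar with red cap, 80 mm across, 85 mm tall; leave alone. Origin: underside centre
- tip_box: blue pipette tip box with white lid, 80 x 120 x 57 mm; leave alone. Origin: underside centre
- slide_box: green slide box, 85 x 60 x 32 mm; leave alone. Origin: underside centre
- beaker: clear beaker, 68 mm across, 80 mm tall; leave alone. Origin: underside centre
Mind the look-alikes: they are no part of the job. There is more than one size of the shield; the job needs the largest.

How it is judged:
By the outcome, as a careful person would: the job done as asked, in the order asked, and still so for the second after the job is handed in, while the arm keeps its last pose, push and grip.
It also fails if it takes over 58 s, if anything falls off the work surface, if the arm or the gripper's body presses on something with over 40 N, if the wrist force passes 120 N, or if a joint passes its speed limit or range.

## Working session

There is one attempt and no reset: what is moved stays moved. The work goes in short steps, Python scripts to look and compute and a shell command to move; the robot and the scene stay as the last step left them, time stands still between calls to the robot, and variables do not carry over. Pictures are saved under pics/ and viewed, on a budget of 10 in all, crops included, one or two more only if the job needs it, and the job is handed in when it is done.

```bash
mkdir -p pics; cat > h.py <<'E'
import numpy as np, cv2
from plant import status, optics, robot, finder
def snap(name):
    c=optics.get_calibration(name); p,d=optics.snapshot(name)
    R=np.array(c['R']);t=np.array(c['t'])
    v,u=np.mgrid[:400,:640]
    P=np.stack([(u-c['cx'])/c['fx']*d,(v-c['cy'])/c['fy']*d,d],-1)
    W=(P-t)@R   # R^T (P-t)
    W[d==0]=np.nan
    return p,W,c
E
python3 - <<'E'
from h import *
np.set_printoptions(precision=1,suppress=True)
for n in ['scene','top']:
    p,W,c=snap(n); cv2.imwrite(f'pics/{n}0.png',p); np.save(f'{n}0.npy',W)
    print(n,-np.array(c['R']).T@np.array(c['t']))
    for th in ['red_key_top','blue_key_top','green_key_top','shield','stand','scope']:
        print(th,[(np.round(r['at']).tolist(),round(r['conf'],2)) for r in finder.spot_in(th,n)][:4])
print(status.get_obs())
E
```

```text
scene [1139.7 -319.5  661.5]
red_key_top [([535.0, -355.0, 31.0], 0.65)]
blue_key_top [([547.0, -305.0, 32.0], 0.41)]
green_key_top [([698.0, 279.0, 127.0], 0.73), ([393.0, 257.0, 30.0], 0.63), ([528.0, -405.0, 34.0], 0.44)]
shield [([492.0, -95.0, 73.0], 0.98), ([589.0, -95.0, 48.0], 0.76), ([479.0, 17.0, 38.0], 0.66)]
stand [([502.0, -101.0, 7.0], 0.91), ([548.0, -305.0, 34.0], 0.72)]
scope [([701.0, 282.0, 128.0], 0.61)]
top [ 376.9  -62.3 1103.3]
red_key_top [([703.0, -234.0, 85.0], 0.73)]
blue_key_top [([537.0, -301.0, 36.0], 0.41), ([488.0, -89.0, 102.0], 0.31)]
green_key_top [([517.0, -405.0, 34.0], 0.38)]
shield [([490.0, -92.0, 104.0], 0.62), ([471.0, 25.0, 70.0], 0.49), ([515.0, -403.0, 34.0], 0.34)]
stand [([485.0, -89.0, 6.0], 0.87), ([637.0, 286.0, 133.0], 0.19)]
scope [([638.0, 289.0, 125.0], 0.96)]
{'t': 0.7, 'qpos': array([ 1.1,  0.4,  0. ,  1.6, -0. ,  1.1, -0.1]), 'joint_vel': array([-0.,  0.,  0., -0., -0., -0., -0.]), 'tau': array([ -0. , -67. ,   1. , -31.7,   0. ,   0. ,   0. ]), 'tcp_pos': array([ 241. , -576.7,  245.4]), 'tool_rot': array([3.1, 0. , 0.4]), 'force': array([-0.1, -0.3,  0.7]), 'ft_torque': array([ 0.,  0., -0.]), 'width': 85.12414571751717}
```

View pics/scene0.png

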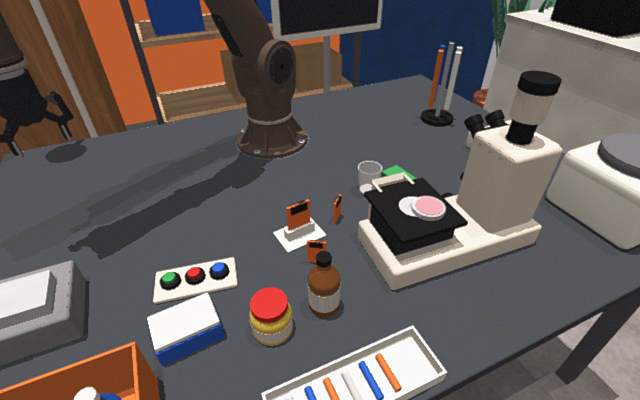

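View pics/top0.png

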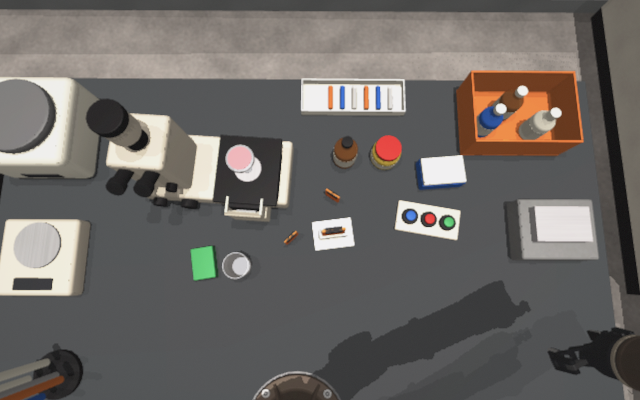

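The keys in the top view are blue (410,216), red (429,219) and green (448,222). The shield in its stand is at (333,231), and the slot is on the scope's robot-side edge at about (246,208). Next I'll measure these.

```bash
python3 - <<'E'
from h import *
np.set_printoptions(precision=1,suppress=True)
W=np.load('top0.npy');p=cv2.imread('pics/top0.png')
hsv=cv2.cvtColor(p,cv2.COLOR_BGR2HSV)
def reg(u0,u1,v0,v1,m,name,z0,z1):
    M=np.zeros(m.shape,bool);M[v0:v1,u0:u1]=True
    M&=m&(W[...,2]>z0)&(W[...,2]<z1)
    q=W[M]; 
    r=cv2.minAreaRect(q[:,:2].astype(np.float32)); print(name,len(q),q.mean(0),np.median(q[:,2]),'rect',np.round(r[0],1),np.round(r[1],1),round(r[2],1))
h,s,v=[hsv[...,i] for i in range(3)]
T=np.ones(h.shape,bool)
reg(400,420,206,226,(s>120)&(h>100)&(h<130),'blue',25,45)
reg(419,438,208,230,(s>120)&((h<8)|(h>172)),'red',25,45)
reg(438,458,212,232,(s>120)&(h>40)&(h<85),'green',25,45)
reg(390,465,195,245,v>170,'pad',5,20)
reg(318,350,220,245,T,'shieldrib',88,115)
reg(305,360,212,255,v>170,'foot',2,12)
reg(305,360,212,255,T,'pocketrim',28,40)
reg(280,300,225,250,T,'la1',50,110)
reg(320,345,185,205,T,'la2',30,110)
reg(215,300,130,225,v<60,'stage',122,138)
reg(215,280,190,225,v>150,'lip',120,145)
c=p[190:230,215:285];cv2.imwrite('pics/crop1.png',cv2.resize(c,None,fx=11,fy=11,interpolation=cv2.INTER_CUBIC))
E
```

```text
blue 80 [ 538.7 -303.6   33.8] 33.9840056604322 rect [ 539.4 -303.4] [24.2 27.4] 66.9
red 83 [ 529.7 -354.6   33.3] 33.69929189879304 rect [ 529.6 -355.6] [24.4 30.2] 3.8
green 65 [ 522.1 -406.8   33.5] 33.49812394812231 rect [ 520.8 -406.2] [25.3 25.2] 28.5
pad 1247 [ 528.6 -353.4   11.9] 11.900258633341094 rect [ 530.2 -355.8] [174.4  84.7] 80.4
shieldrib 117 [490.8 -91.4 100.6] 101.1549181965044 rect [491.3 -91.2] [14.  56.5] 7.5
foot 810 [489.1 -92.2   5.8] 5.740464725883351 rect [490.6 -93.3] [ 80.3 110.7] 7.6
pocketrim 116 [486.4 -90.2  33.4] 33.417272836497034 rect [491.2 -92.1] [23.9 76. ] 7.6
la1 66 [476.5  20.   65.5] 66.36449987044551 rect [476.8  20.1] [10.2 40.5] 41.7
la2 78 [591.6 -88.9  60.5] 66.53511917854811 rect [592.1 -89.7] [42.4 10. ] 56.6
stage 2566 [640.4 128.1 129.5] 129.59545672323964 rect [634.5 125.9] [157.2 183.6] 86.2
lip 265 [534.  133.5 129.9] 130.40663093948618 rect [543.5 133.2] [93.2 47.4] 86.8
```

View pics/crop1.png

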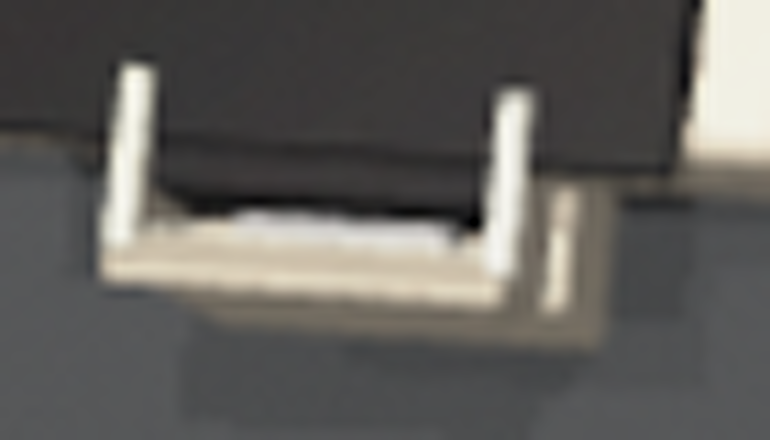

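The estimates are consistent: keys 34 mm, pad 12 mm, shield top 101 mm, all matching. First move is to above the red key with the gripper closing.

```bash
python3 -m creep '[[[0.04,0.03,-0.01,8],[0.08,0.06,-0.03,16],[0.115,0.09,-0.05,24],[0.15,0.12,-0.07,32],[0.185,0.15,-0.09,40],[0.22,0.18,-0.12,48],[0.255,0.2,-0.14,56],[0.289,0.222,-0.16,64]]]' 0
```

```text
t: 1.5
tcp_pos: [530.7, -354.1, 84.8]
tool_rot: [3.141, 0.0, 1.518]
force: [0.6, -1.3, 0.4]
width: 0.3
```

```bash
python3 - <<'E'
from h import *
p,W,c=snap('wrist'); cv2.imwrite('pics/w1.png',p)
o=status.get_obs();print(o['t'],o['tcp_pos'],np.degrees(o['tool_rot']),o['qpos'],o['force'],o['width'])
hsv=cv2.cvtColor(p,cv2.COLOR_BGR2HSV);h,s=hsv[...,0],hsv[...,1]
for n,m in [('blue',(h>100)&(h<130)),('red',(h<8)|(h>172)),('green',(h>40)&(h<85))]:
    M=m&(s>120)&(W[...,2]>28)&(W[...,2]<42);q=W[M]
    if len(q)>20: print(n,len(q),q.mean(0),cv2.minAreaRect(q[:,:2].astype(np.float32)))
E
```

```text
1.55 [ 536.86141274 -345.91154174   81.36508375] [179.88602138  -0.35580735  87.94924119] [ 0.68364253  0.64271364 -0.28964542  1.68289797  0.22130422  0.84921378
  0.26600206] [ 6.46028329  4.9976386  -0.79126543] 0.08089591901935775
blue 4054 [ 594.66344808 -335.09578316   34.58191121] ((594.6810913085938, -337.50115966796875), (123.88676452636719, 157.05511474609375), 55.257049560546875)
red 1203 [ 529.67992199 -353.11239841   33.2725393 ] ((529.373779296875, -353.5555725097656), (27.08318519592285, 22.502887725830078), 2.7027955055236816)
```

View pics/w1.png

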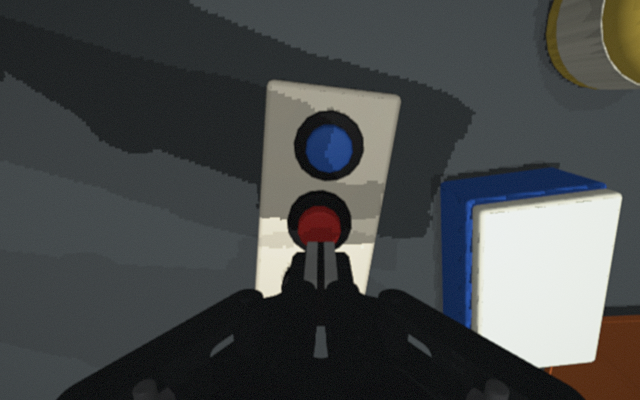

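Red is at (320,222) and blue at (329,149). The arm coasted a few mm past its target, so I'll settle it over red.

```bash
python3 -m creep '[[[-0.007,-0.009,-0.01,0],[-0.007,-0.009,-0.017,0],[-0.007,-0.009,-0.017,0],[-0.007,-0.009,-0.017,0]]]'
```

```text
t: 1.95
tcp_pos: [528.9, -356.3, 64.7]
tool_rot: [3.14, -0.005, 1.532]
force: [0.1, 0.5, 0.1]
width: 0.2
```

```bash
python3 -m creep '[[[0.001,0.001,-0.008,0],[0.001,0.001,-0.014,0],[0.001,0.001,-0.018,0],[0.001,0.001,-0.021,0],[0.001,0.001,-0.024,0],[0.001,0.001,-0.024,0],[0.001,0.001,-0.024,0]]]'
```

```text
t: 2.65
tcp_pos: [529.6, -355.6, 42.0]
tool_rot: [3.14, -0.005, 1.532]
force: [-5.8, 1.4, 15.3]
width: 0.3
```

15 N at tip height 28 mm means the red key is bottomed. Release and go to blue.

```bash
python3 -m creep '[[[0,0,0.012,0],[0,0,0.024,0],[0.003,0.018,0.024,0],[0.006,0.035,0.024,0],[0.009,0.052,0.024,0],[0.009,0.052,0.024,0],[0.009,0.052,0.024,0],[0.009,0.052,0.024,0]]]'
```

```text
t: 3.45
tcp_pos: [538.3, -304.1, 65.7]
tool_rot: [3.141, -0.004, 1.532]
force: [0.4, -0.4, -0.3]
width: 0.4
```

```bash
python3 -m creep '[[[0,0,-0.008,0],[0,0,-0.014,0],[0,0,-0.018,0],[0,0,-0.021,0],[0,0,-0.0245,0],[0,0,-0.0245,0],[0,0,-0.0245,0]]]'
```

```text
t: 4.15
tcp_pos: [537.9, -304.5, 42.0]
tool_rot: [3.141, -0.003, 1.531]
force: [-5.1, 0.9, 12.3]
width: -0.0
```

Blue is bottomed too (12 N, same height). Lift, open, and go above the shield.

```bash
python3 -m creep '[[[0,0,0.03,0],[0,0.01,0.07,0],[-0.01,0.04,0.1,2],[-0.02,0.08,0.12,4],[-0.03,0.12,0.13,6],[-0.04,0.155,0.13,8],[-0.045,0.175,0.13,10],[-0.047,0.175,0.13,10]]]' 0.0854
```

```text
t: 4.95
tcp_pos: [490.7, -126.4, 172.2]
tool_rot: [3.141, -0.004, 1.712]
force: [0.6, -0.8, 0.1]
width: 85.7
```

```bash
python3 -m creep '[[[0,0,0,0],[0,0,0,0]]]'; python3 - <<'E'
from h import *
np.set_printoptions(precision=1,suppress=True)
o=status.get_obs();p,W,c=snap('wrist'); cv2.imwrite('pics/w2.png',p)
print(o['t'],o['tcp_pos'],np.degrees(o['tool_rot']),o['force'],o['width'])
x,y,z=W[...,0],W[...,1],W[...,2]
B=(abs(x-491)<60)&(abs(y+91)<70)
for n,a,b in [('rib',97,106),('rim',30,38),('foot',3,9)]:
    q=W[B&(z>a)&(z<b)]
    if len(q)>10: print(n,len(q),q.mean(0),cv2.minAreaRect(q[:,:2].astype(np.float32)))
E
```

```text
t: 5.15
tcp_pos: [491.0, -127.4, 171.9]
tool_rot: [3.141, -0.004, 1.71]
force: [0.0, 0.0, 0.0]
width: 85.5
5.15 [ 491.  -127.4  171.9] [180.   -0.2  98. ] [0. 0. 0.] 85.46049095434684
rib 1625 [489.7 -92.  101.2] ((489.9938049316406, -93.07867431640625), (13.846139907836914, 59.73677444458008), 7.7017927169799805)
rim 902 [485.6 -81.3  33.8] ((489.9716796875, -93.90451049804688), (23.831663131713867, 76.1415786743164), 7.421379566192627)
foot 7067 [488.7 -87.1   5.8] ((489.99310302734375, -93.675048828125), (80.10479736328125, 110.17862701416016), 7.3678412437438965)
```

View pics/w2.png

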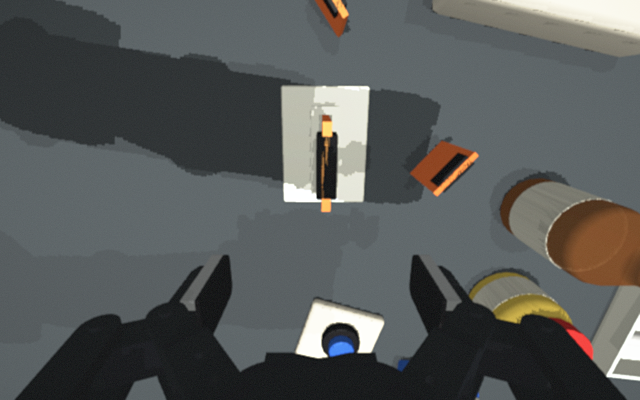

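The picture shows the 60 mm shield at (325,165) in its stand, clear of the small look-alikes at (445,165) and (335,10). Its centre is (490,-93.3) at 7.5°. Descend and grip.

```bash
python3 -m creep '[[[-0.001,0.02,0,0],[-0.001,0.034,-0.01,0],[-0.001,0.034,-0.04,-0.4],[-0.001,0.034,-0.07,-0.4],[-0.001,0.034,-0.086,-0.4],[-0.001,0.034,-0.086,-0.4],[-0.001,0.034,-0.086,-0.4]]]' && python3 -m creep '[[[0,0,0,0],[0,0,0,0],[0,0,0,0],[0,0,0,0],[0,0,0,0],[0,0,0,0]]]' 0
```

```text
t: 5.9
tcp_pos: [490.3, -94.2, 85.9]
tool_rot: [3.141, -0.004, 1.702]
force: [0.3, 0.1, 0.6]
width: 85.4
t: 6.5
tcp_pos: [490.5, -94.3, 86.3]
tool_rot: [3.141, -0.004, 1.702]
force: [-0.9, 0.2, 6.0]
width: 12.8
```

```bash
python3 -m creep '[[[0,0,0.01,0],[0,0,0.03,0],[0,0,0.06,0],[0,0,0.1,0],[0,0,0.13,0],[0,0.03,0.16,0],[0.02,0.06,0.18,-4],[0.03,0.075,0.18,-8]]]' && python3 -m creep '[[[0,0,0,0],[0,0,0,0],[0,0,0,0]]]'; python3 - <<'E'
from h import *
np.set_printoptions(precision=1,suppress=True)
o=status.get_obs();p,W,c=snap('wrist'); cv2.imwrite('pics/w3.png',p); np.save('w3.npy',W)
print(o['t'],o['tcp_pos'],np.degrees(o['tool_rot']),o['force'],o['width'])
E
```

```text
t: 7.3
tcp_pos: [522.6, -16.1, 270.4]
tool_rot: [3.135, -0.005, 1.562]
force: [1.1, 0.2, -0.0]
width: 12.8
t: 7.6
tcp_pos: [521.9, -17.2, 270.1]
tool_rot: [3.136, -0.005, 1.562]
force: [-0.1, -0.6, -1.0]
width: 13.1
7.6 [521.9 -17.2 270.1] [179.7  -0.3  89.5] [-0.1 -0.6 -1. ] 13.091861671506168
```

View pics/w3.png

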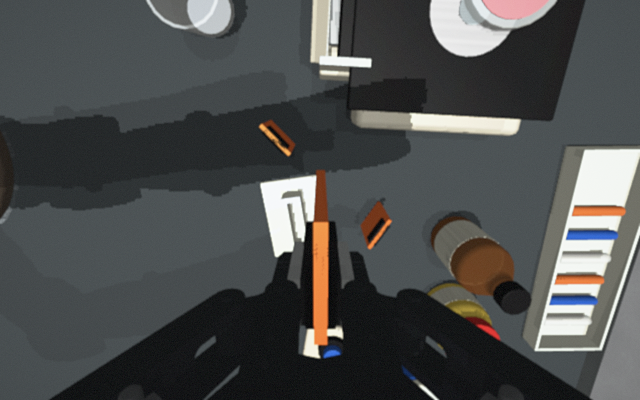

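The shield is held cleanly at (320,280). The slot's near cheek is at (345,62). I'll move +y to see the whole slot.

```bash
python3 -m creep '[[[0,0.03,0,-1],[0,0.05,0,-2],[0,0.06,0,-3],[0,0.06,0,-3],[0,0.06,0,-3],[0,0.06,0,-3]]]'; python3 - <<'E'
from h import *
np.set_printoptions(precision=1,suppress=True)
o=status.get_obs();p,W,c=snap('wrist'); cv2.imwrite('pics/w4.png',p); np.save('w4.npy',W)
print(o['t'],o['tcp_pos'],np.degrees(o['tool_rot']),o['force'],o['width'])
print('cam',-np.array(c['R']).T@np.array(c['t']),c['fx'],c['fy'],c['cx'],c['cy'])
T=np.load('top0.npy'); x,y,z=T[...,0],T[...,1],T[...,2]
for a in range(170,320,20):
    q=T[(abs(y-a-10)<10)&(z>150)&(x<680)]
    if len(q): print(a,len(q),q.min(0),q.max(0))
E
```

```text
t: 8.25
tcp_pos: [521.8, 41.0, 269.8]
tool_rot: [3.136, -0.004, 1.507]
force: [-0.4, -0.3, -1.4]
width: 13.0
8.25 [521.8  41.  269.8] [179.7  -0.2  86.4] [-0.4 -0.3 -1.4] 12.963258219113463
cam [525.6 118.9 398.4] 309.45875458753824 309.45875458753824 320.31027798929006 197.07635659160007
270 548 [609.3 284.2 150.1] [680.  290.  258.4]
290 517 [551.8 290.  151. ] [679.9 310.  271.3]
310 1262 [545.1 310.  150.4] [679.9 330.  397.6]
```

View pics/w4.png

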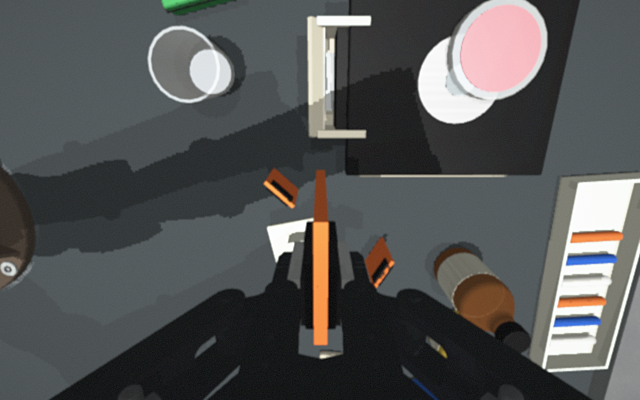

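Slot is fully visible: lip at (316,75), cheeks at (343,20) and (340,133), and the stage's front edge at u≈348. I'll fit its geometry.

```bash
python3 - <<'E'
from h import *
np.set_printoptions(precision=1,suppress=True,linewidth=150)
W=np.load('w4.npy');p=cv2.imread('pics/w4.png')
for v in (50,80,110):
    print('row',v,'y',W[v,330,1])
    for u in range(306,352): print((u,*np.round([W[v,u,0],W[v,u,2]],1).tolist(),int(p[v,u].mean())),end=' ')
    print()
# stage edges
x,y,z=W[...,0],W[...,1],W[...,2]
S=(abs(z-130)<3)&(p.max(2)<60)
E1=[];
for v in range(30,125,3):
    u=np.where(S[v,300:420])[0]
    uu=[k for k in u+300 if S[v,k:k+6].all()]
    if uu: E1.append(W[v,uu[0]])
E1=np.array(E1); k=np.polyfit(E1[:,1],E1[:,0],1); print('edge slope deg',np.degrees(np.arctan(k[0])),'x at y=133',np.polyval(k,133),np.std(E1[:,0]-np.polyval(k,E1[:,1])))
E2=[W[v,u] for u in range(380,520,5) for v in [np.where(S[:,u])[0].max()]]
E2=np.array(E2);k2=np.polyfit(E2[:,0],E2[:,1],1);r=E2[:,1]-np.polyval(k2,E2[:,0]);print('near side slope',np.degrees(np.arctan(k2[0])),np.polyval(k2,540),np.std(r))
# lip outer edge & cheeks
for u in (335,340,345):
    print('col',u,[(v,round(float(W[v,u,1]),1),round(float(W[v,u,2]),1),int(p[v,u].mean())) for v in list(range(12,30))+list(range(124,142))])
E
```

```text
row 50 y 162.62259089051813
(306, 514.9, -0.3, 82) (307, 516.0, -1.3, 134) (308, 520.0, 131.6, 208) (309, 520.8, 133.2, 234) (310, 521.6, 133.3, 233) (311, 522.4, 134.2, 226) (312, 523.2, 136.4, 212) (313, 523.9, 133.4, 208) (314, 524.7, 132.8, 209) (315, 525.5, 131.7, 210) (316, 526.3, 132.2, 209) (317, 527.1, 130.6, 210) (318, 527.8, 129.6, 210) (319, 528.7, 127.7, 210) (320, 529.5, 127.4, 208) (321, 530.3, 126.6, 210) (322, 531.1, 125.9, 217) (323, 531.9, 123.6, 239) (324, 532.8, 123.3, 247) (325, 535.0, 72.9, 196) (326, 536.0, 72.5, 163) (327, 536.9, 73.4, 174) (328, 537.9, 73.4, 196) (329, 538.8, 73.1, 215) (330, 539.9, 71.1, 236) (331, 540.8, 72.4, 239) (332, 541.7, 73.0, 241) (333, 542.7, 72.4, 229) (334, 543.5, 75.8, 148) (335, 543.3, 94.9, 51) (336, 543.1, 113.0, 28) (337, 543.2, 124.1, 54) (338, 544.0, 124.6, 69) (339, 544.8, 124.0, 69) (340, 545.7, 123.2, 65) (341, 546.5, 124.0, 67) (342, 547.3, 123.8, 66) (343, 548.1, 123.1, 65) (344, 548.9, 124.0, 67) (345, 549.7, 123.6, 67) (346, 550.7, 121.7, 69) (347, 551.2, 124.8, 59) (348, 551.9, 125.8, 34) (349, 552.6, 127.5, 30) (
[... 4434 characters left out ...]
75.9, 129.3, 251), (20, 175.2, 129.5, 251), (21, 174.2, 130.7, 251), (22, 173.3, 131.7, 252), (23, 173.0, 129.8, 253), (24, 172.3, 130.3, 247), (25, 171.4, 131.0, 188), (26, 171.6, 126.7, 109), (27, 171.5, 123.2, 71), (28, 170.6, 124.4, 59), (29, 170.0, 124.0, 59), (124, 96.4, 124.0, 32), (125, 95.6, 124.0, 35), (126, 94.6, 122.7, 36), (127, 93.9, 124.5, 29), (128, 93.0, 123.9, 33), (129, 92.1, 122.9, 80), (130, 91.3, 124.0, 153), (131, 91.3, 131.8, 192), (132, 90.4, 131.8, 198), (133, 89.5, 130.9, 192), (134, 88.6, 130.6, 195), (135, 87.8, 130.9, 196), (136, 86.8, 129.3, 193), (137, 86.1, 130.3, 160), (138, 68.7, -1.2, 86), (139, 67.7, 0.7, 35), (140, 66.3, -0.6, 29), (141, 65.0, -0.1, 28)]
```

```bash
python3 - <<'E'
from h import *
np.set_printoptions(precision=1,suppress=True,linewidth=150)
W=np.load('w4.npy');p=cv2.imread('pics/w4.png')
hsv=cv2.cvtColor(p,cv2.COLOR_BGR2HSV)
for v in (176,190,205,215,230,260,290,320,338):
    m=[u for u in range(300,342) if W[v,u,2]>170 and hsv[v,u,1]>130]
    q=W[v,m]; print(v,len(m),m[0],m[-1],q[0],q[-1],q.mean(0))
print(W[80,324],W[50,324],W[110,324])
# slot wall midlines by row
A=[]
for v in range(35,125):
    zs=W[v,315:345,2]; l=[u for u in range(315,332) if W[v,u,2]>121][-1]; r=[u for u in range(332,345) if W[v,u,2]>121][0]
    A.append([W[v,l,1],W[v,l,0]+.4,W[v,r,0]])
A=np.array(A)
for j in (1,2):
    k=np.polyfit(A[:,0],A[:,j],1);print('wall',np.polyval(k,132),np.degrees(np.arctan(k[0])))
E
```

```text
176 10 316 325 [521.1  72.5 208.1] [526.8  72.  207.7] [524.   72.2 207.7]
190 11 315 325 [520.8  72.3 239. ] [526.1  71.7 238.2] [523.5  72.2 239.1]
205 13 314 326 [520.6  72.4 263.6] [526.1  72.  263.6] [523.3  72.3 263.8]
215 13 314 327 [520.7  72.4 276.4] [526.2  72.2 276.9] [523.4  72.2 276.5]
230 18 312 329 [519.3  64.7 274.4] [526.7  64.3 274.7] [523.2  68.  282.6]
260 16 312 328 [518.8  55.5 284.1] [525.4  55.4 284.8] [522.1  55.4 284.4]
290 17 312 328 [517.9  41.9 285.3] [524.6  41.  284.7] [521.2  41.1 284.5]
320 17 312 328 [516.7  25.9 284.4] [523.7  25.4 284.3] [520.2  25.7 284.4]
338 14 314 327 [516.9  16.3 284.6] [522.7  15.6 284.3] [519.8  16.2 284.7]
[531.4 133.2 123.9] [532.8 156.  123.3] [529.9 109.2 123.8]
wall 531.6834749055485 3.472829781560491
wall 541.775496323582 3.6837595973894186
```

The shield is held at yaw -3.6° and the slot lies at -3.5°, so they're aligned. The offset to the slot centre is about (+15, +90) mm and the home TCP z is about 168. Go above the slot.

```bash
python3 -m creep '[[[0.005,0.03,0,0],[0.01,0.06,0,0],[0.015,0.08,-0.01,0],[0.015,0.09,-0.03,0],[0.015,0.09,-0.045,0],[0.015,0.09,-0.045,0],[0.015,0.09,-0.045,0],[0.015,0.09,-0.045,0]]]'; python3 - <<'E'
from h import *
np.set_printoptions(precision=1,suppress=True,linewidth=150)
o=status.get_obs();p,W,c=snap('wrist');p2,W2,_=snap('scene');cv2.imwrite('pics/s5.png',p2[150:290,330:580].repeat(3,0).repeat(3,1)); cv2.imwrite('pics/w5.png',p)
print(o['t'],o['tcp_pos'],np.degrees(o['tool_rot']),o['force'])
hsv=cv2.cvtColor(p,cv2.COLOR_BGR2HSV)
for v in (176,190,205,290,320):
    m=[u for u in range(300,342) if W[v,u,2]>130 and hsv[v,u,1]>130]
    if m: q=W[v,m]; print(v,len(m),q.mean(0))
E
```

```text
t: 9.1
tcp_pos: [537.4, 130.7, 225.8]
tool_rot: [3.135, -0.004, 1.506]
force: [0.3, 0.0, -1.1]
width: 13.1
9.1 [537.4 130.7 225.8] [179.6  -0.2  86.3] [ 0.3  0.  -1.1]
176 10 [539.8 161.7 163.3]
190 12 [539.5 161.8 195. ]
205 13 [539.1 161.8 219.6]
290 18 [537.1 130.8 240.5]
320 17 [535.9 115.3 240.4]
```

View pics/w5.png

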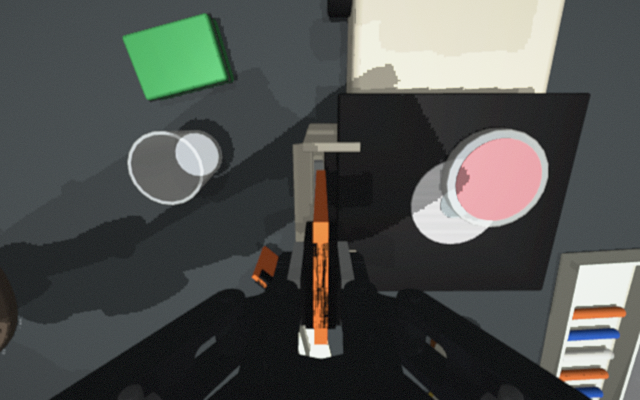

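The shield (320,200) is over the slot but about 1 mm too far in x. Correct that and enter gently.

```bash
python3 -m creep '[[[-0.001,0,0,0],[-0.001,0,-0.005,0],[-0.001,0,-0.01,0],[-0.001,0,-0.015,0],[-0.001,0,-0.02,0],[-0.001,0,-0.025,0],[-0.001,0,-0.03,0],[-0.001,0,-0.03,0]]]'; python3 -m creep '[[[0,0,0,0],[0,0,0,0]]]'
```

```text
t: 10.0
tcp_pos: [536.0, 130.7, 194.9]
tool_rot: [3.136, -0.004, 1.507]
force: [0.4, 0.7, -0.9]
width: 12.7
t: 10.2
tcp_pos: [536.0, 130.8, 195.0]
tool_rot: [3.136, -0.004, 1.507]
force: [0.4, 0.4, -1.7]
width: 12.9
```

It's inside the slot with no contact force. Continue to the seat.

```bash
python3 -m creep '[[[0,0,-0.005,0],[0,0,-0.01,0],[0,0,-0.015,0],[0,0,-0.018,0],[0,0,-0.021,0],[0,0,-0.022,0],[0,0,-0.022,0],[0,0,-0.022,0]]]'
```

```text
t: 11.0
tcp_pos: [535.9, 130.7, 173.3]
tool_rot: [3.136, -0.004, 1.507]
force: [-2.8, -1.5, 5.4]
width: 13.3
```

```bash
python3 -m creep '[[[0,0,-0.002,0],[0,0,-0.004,0],[0,0,-0.005,0],[0,0,-0.005,0],[0,0,-0.005,0]]]'; python3 -m creep '[[[0,0,-0.001,0],[0,0,-0.001,0],[0,0,-0.001,0],[0,0,-0.001,0]]]'
```

```text
t: 11.5
tcp_pos: [536.0, 130.7, 169.0]
tool_rot: [3.135, -0.004, 1.506]
force: [-3.6, -0.8, 8.8]
width: 13.0
t: 11.9
tcp_pos: [536.0, 130.8, 168.9]
tool_rot: [3.135, -0.003, 1.506]
force: [-3.1, -2.0, 8.9]
width: 13.3
```

```bash
python3 -m creep '[[[0,0,-0.001,0],[0,0,-0.002,0],[0,0,-0.002,0],[0,0,-0.002,0]]]'; python3 -m creep '[[[0,0,-0.002,0],[0,0,-0.003,0],[0,0,-0.003,0],[0,0,-0.003,0]]]'
```

```text
t: 12.3
tcp_pos: [536.1, 130.8, 167.8]
tool_rot: [3.134, -0.003, 1.506]
force: [-4.0, -2.2, 10.2]
width: 12.8
t: 12.7
tcp_pos: [536.6, 131.0, 167.7]
tool_rot: [3.132, -0.003, 1.506]
force: [-9.0, -3.3, 30.0]
width: 13.1
```

The seat hit its hard stop (z stalled while force jumped from 10 to 30 N). Ease off somewhat, then check.

```bash
python3 -m creep '[[[0,0,-0.0022,0],[0,0,-0.0022,0],[0,0,-0.0022,0],[0,0,-0.0022,0],[0,0,-0.0022,0]]]'; python3 - <<'E'
from h import *
np.set_printoptions(precision=1,suppress=True,linewidth=150)
p,W,c=snap('wrist');p2,W2,_=snap('scene');p3,_,_=snap('top')
o=status.get_obs();print(o['t'],o['tcp_pos'],np.degrees(o['tool_rot']),o['force'],o['width'])
hsv=cv2.cvtColor(p,cv2.COLOR_BGR2HSV)
for v in (205,215,260,290,320):
    m=[u for u in range(300,342) if W[v,u,2]>140 and hsv[v,u,1]>130]
    if m: q=W[v,m]; print(v,len(m),q.mean(0))
cv2.imwrite('pics/f.png',np.hstack([cv2.resize(p2[60:340,120:560],(500,400)),p[:300,180:480].repeat(1,0)[:300,:].copy() if 0 else cv2.resize(p[80:400,200:440],(300,400))]))
d=cv2.absdiff(cv2.imread('pics/top0.png'),p3).max(2);cv2.imwrite('pics/diff.png',d)
E
```

```text
t: 13.2
tcp_pos: [536.5, 131.1, 167.7]
tool_rot: [3.13, -0.002, 1.506]
force: [-8.9, -4.2, 26.0]
width: 13.5
13.35 [536.5 131.1 167.7] [179.4  -0.1  86.3] [-9.  -3.9 26.2] 13.321574336740321
205 13 [538.1 162.2 161.4]
215 14 [538.2 162.3 174.6]
260 18 [537.  145.6 182.6]
290 18 [536.1 131.4 182.8]
320 17 [534.9 116.2 183. ]
```

View pics/f.png

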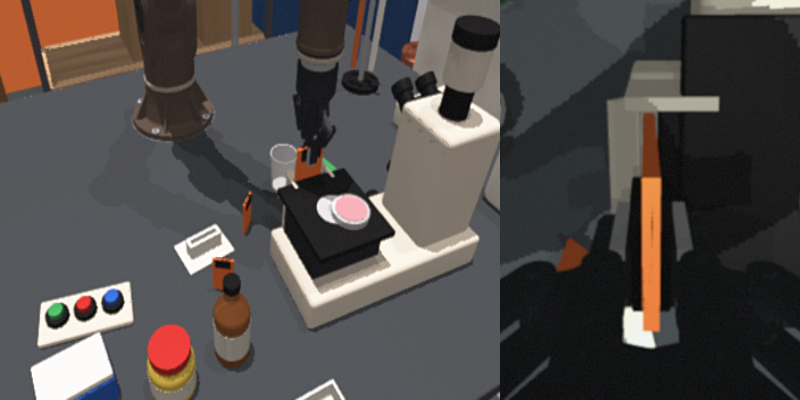

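Shield top is at 183 mm, which is the home height (88+95). Force is steady at 26 N and the other objects are in place. Handing in.

```bash
python3 -c "
from plant import robot,status
print(robot.finish_job()); o=status.get_obs(); print(o['t'],o['tcp_pos'],o['force'])"
```

```text
the job is handed in; nothing more can be done
None
the job is handed in; nothing more can be done
```

I pressed the red key and then the blue key, fitted the shield in the microscope slot, and handed the job in at about 13.4 s. The arm was still holding the shield pressed home.

- **Keys:** I pressed each one to the bottom and let it up. The fingertips reached 28 mm above the bench, with 15 N on red and 12 N on blue. The green key was not touched.
- **Shield:** I lifted the large 60 mm shield out of its stand and lowered it into the slot. It met no resistance until the spring seat. The seat bottomed when the tool stopped moving while the force rose from 10 to 30 N, and I then eased off to a steady 26 N.
- **Last check:** The wrist camera put the shield's top edge at 182.6–183.0 mm, against 183 mm expected when fully home. The grip was holding at 13 mm. About 9 N of sideways force remained on the tool.
- **Surroundings:** In the last scene picture the dish, bottle, jar and look-alike shields stood where they had been. I judged this by eye and did not measure it.

No check failed or disagreed.

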